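# Set up the rivet cup and hold the bin lid

### The arm

A 6-joint arm with a two-finger parallel gripper is mounted at the origin on the work surface. World frame = base frame: x ahead of the robot, y to its left, z up, the work surface at z = 0. Lengths are in m, angles in rad, forces in N, time in s.
With the tool pointing down it reaches from about 0.325 to 0.775 m from the base axis. Payload 5.5 kg.
Tool frame: the origin (TCP) lies between the finger pads; the fingertips stand 8 mm ahead of it and the grasp point (between the pads) lies 11 mm behind it (tcp_to_tips is the distance from the TCP to the fingertips, in m); z points along the fingers, y is the direction in which the jaws open and shut (so a half turn about z gives the same grasp; the last joint's range is limited). The gripper opens to 88 mm and grips with 3 to 60 N. Pads are 20 mm wide; open, the fingers measure 115 mm over their backs; the gripper's body (75 mm by 178 mm) begins 61 mm behind the grasp point.
Start: joints at [-1.294, 0.091, 1.231, -0, 1.82, -0.057], TCP at [0.197, -0.567, 0.231] pointing down, gripper open.
Joint ranges: [-2.87, 2.87], [-0.86, 2.18], [0.17, 2.46], [-1.51, 4.65], [0.06, 2.69], [-2.65, 2.65]. Speed limits (rad/s): [2.57, 2.57, 3.01, 3.14, 3.14, 3.14].

### API

Orientations are given as a unit quaternion [w, x, y, z].
In Python, from bench import * gives the robot as it stands. Calls block until the motion is done:
- move_to(position, orientation): joint-space move of the TCP to a pose.
- move_l(position, speed=0.15, orientation=None): straight line of the TCP; orientation=None keeps the orientation; speed is the mean speed in m/s.
- movej(angles): joint-space move.
- gripper_open() and close(): open the fingers fully, or close them until they stop; the grip force is fixed at half the most.
- hold(seconds).
- inverse_kinematics(position, orientation): joint angles nearest the present ones, or None.
- state(): the state.
- get_image(name): name is "scene" or "top"; returns a dict with "frame" (400x640x3 uint8, blue, green, red), "depth" (400x640 float32, m along the optical axis (not along the pixel's ray), 0 where there is no reading), "camera_matrix" (3x3 intrinsics, pixels), "view" (4x4, takes a point from world to camera coordinates). Camera axes: x right, y up, looking along -z (the intrinsics and any distortion apply to the point x, -y, -z); pixel columns grow to the right and rows downward; lengths in m; the calibration is good to about 2 mm. A picture is of the moment at which its call begins.
A pose or a line that the arm cannot do raises IKError and nothing moves.
- job_done(): hands the job in, once; it reports no verdict.
The state is a dict: "time": time; "joint_pos": joint angles; "dq": joint speeds; "joint_torque": joint torques, N m; "ee_pos": TCP position; "ee_rot": TCP orientation; "ft_force": force on the tool from outside, world axes, zero at the start; "moment": the same for the moment, N m; "finger_gap": finger opening in m.
Only numpy, scipy, OpenCV 4.12 (cv2) and the standard library are available. Lean on these libraries where they do the work, as an engineer would, in place of code of your own. Each camera call takes 0.05 s, during which the arm holds its last target. There are 200 camera calls.

### The job

A workmate is about to fill the square sheet-metal cup with rivets: first turn the cup, which stands mouth down, over so that it stands mouth up on the bench and let go of it. Then lift the lid of the rivet bin, which has a bar handle, and hold it open at 60 degrees from shut; it falls shut by itself, so finish while still holding it there, steady, with nothing else propping it. Leave the duct collar, the hammer and the tub where they are.

Things in the scene. Friction and masses are not known exactly. Their poses are not given: they have to be found in the camera images.
- cup: Loose square galvanised cup, about 0.15 kg: 54 x 54 mm outside, 70 mm tall, walls and base 3 mm, straight sides, a dark hem round the open end. Origin at the centre of the open mouth; z axis points from mouth to base: up at the start (mouth down), down when mouth up (origin then 70 mm above the bench). x, y square to its sides. Starts left or right of the robot's centre line, the bin on the other side.
- bin: Rivet bin of galvanised steel, fixed to the bench: 170 mm deep (its x), 220 mm wide (its y), 100 mm high, open on top under its lid. Origin at the centre of its underside; x points from its front (robot side) to its back (hinge side), z up.
- lid_hinge (a point): Point on the hinge line of the lid, mid-width, at the back upper rim of the bin (85 mm behind the bin's centre, 100 mm above the bench). The hinge line runs along the bin's y. This frame is fixed to the bin and has its axes.
- lid_bar (a point): Middle of the round bar of the lid's handle: 10 mm thick, 100 mm long along the bin's y, on two posts at its ends, bar axis 38 mm above the lid's upper face. Lid shut: 145 mm in front of the hinge line (towards the robot) and 41 mm above it; the lid's front edge is 28 mm further forward. The frame turns with the lid; shut, its axes are the bin's.
- lid (a joint): Angle of the lid, a plain 3 mm sheet panel 176 x 228 mm of about 0.45 kg: 0 = shut (level), grows as the front edge swings up and back; 1.047 = 60 degrees; stop at 1.40. Free hinge without a stay or spring: from any angle it falls shut.
- collar: Bystander: short galvanised duct collar, an open ring 90 mm across and 50 mm tall with a crimped edge, standing on the bench between cup and bin, nearer the robot. Origin at the centre of its underside.
- hammer: Bystander: hammer lying on the bench to the left, about 260 mm long. Origin under its middle.
- tub: Bystander: white plastic tub 90 mm across, 120 mm tall, with a screw cap, on the bench to the right. Origin at the centre of its underside.
Things that resemble listed ones, but are neither listed nor needed, are in the scene too. What is shaped like the cup but brown, orange or pink is not meant.

How it is judged:
On the way, in this order (a step that is already met when the one before it is completed fails the run):
1. the cup stands mouth up on the bench, let go (angle between cup's own z axis and vertical above 3 rad and height (world z) of cup between 0.065 and 0.076 m and linear speed of cup below 0.03 m/s and contact force between each of the fingers, the arm and cup below 0.2 N), for 0.2 s.
2. the lid is held open at 60 degrees (value of joint lid between 0.942 and 1.152 rad and velocity of joint lid between -0.1 and 0.1 rad/s and contact force between any of the fingers, the arm and bin above 0.3 N), for 0.3 s.
At the end, for the whole second after the job is handed in: The cup stands mouth up on the bench (within 8 degrees), at rest and untouched by the robot; the lid is between 54 and 66 degrees open, still (under 0.1 rad/s), carried by the robot (over 0.3 N of contact), and no loose thing touches the bin or lid (all of step 1 and all of step 2 and contact force between bin and cup below 0.1 N and contact force between bin and collar below 0.1 N and contact force between bin and hammer below 0.1 N and contact force between bin and tub below 0.1 N); the arm keeps its last pose, push and grip.
It fails at once if the collar is moved more than 30 mm (distance of collar from where it was at the start of the episode above 0.03 m).
It fails at once if the hammer is moved more than 30 mm (distance of hammer from where it was at the start of the episode above 0.03 m).
It fails at once if the tub is moved more than 30 mm (distance of tub from where it was at the start of the episode above 0.03 m).
It also fails if it takes over 72 s, if anything falls off the work surface, if the arm or the gripper's body presses on something with over 40 N, if the wrist force passes 120 N, or if a joint passes its speed limit or range.

## Working session

There is one attempt and no reset: what is moved stays moved. The work goes in short steps, each a Python script; the robot and the scene stay as the last script left them, time stands still between calls to the robot, and variables do not carry over. Pictures are saved under pics/ and viewed, about 8 in all and at most 12, crops included, and the job is handed in when it is done.

```bash
ls; mkdir -p pics
python3 - <<'E'
from bench import *
import cv2,numpy as np
for n in("scene","top"):
    g=get_image(n); cv2.imwrite(f"pics/{n}0.png",g["frame"]); np.savez(f"pics/{n}0.npz",**{k:np.array(v) for k,v in g.items()})
    print(n,g["camera_matrix"],g["view"],[k for k in g],(g["depth"]>0).mean())
print(state())
E
```

```text
pics
scene [[429.89229081   0.         311.56719203]
 [  0.         429.89229081 198.28464118]
 [  0.           0.           1.        ]] [[-0.48731503  0.87297928  0.02076638  0.27452388]
 [-0.55776316 -0.32947664  0.76180404  0.23061976]
 [ 0.67188118  0.35965584  0.6474746  -1.84758795]
 [ 0.          0.          0.          1.        ]] ['frame', 'depth', 'camera_matrix', 'view'] 0.9957109375
top [[494.29894202   0.         313.36789765]
 [  0.         494.29894202 198.99248013]
 [  0.           0.           1.        ]] [[-0.01249109 -0.99991371 -0.0040682  -0.00846739]
 [ 0.9889483  -0.01295501  0.14769367 -0.54833422]
 [-0.14773363 -0.00217838  0.98902479 -1.64553763]
 [ 0.          0.          0.          1.        ]] ['frame', 'depth', 'camera_matrix', 'view'] 0.99596484375
{'time': 0.1, 'joint_pos': array([-1.29370781e+00,  9.17621620e-02,  1.23172473e+00, -2.30191532e-05,
        1.81983265e+00, -5.67207657e-02]), 'dq': array([ 4.52473598e-05, -1.59359861e-03, -2.70787566e-03, -1.57565068e-03,
        1.42457997e-04, -7.25941943e-04]), 'joint_torque': array([ 3.82759696e-03, -4.47856629e+01, -4.07569993e+01,  7.02051795e-02,
        2.83728854e-02, -1.16380966e-04]), 'ee_pos': array([ 0.19649622, -0.56664253,  0.22965578]), 'ee_rot': array([-8.56984901e-04,  9.86103827e-01,  1.66127954e-01, -1.06034932e-04]), 'ft_force': array([ 0.21342811,  0.83256732, -0.29019058]), 'moment': array([ 0.01189492, -0.06081721, -0.05407549]), 'finger_gap': 0.08766580530337993}
```

View pics/scene0.png

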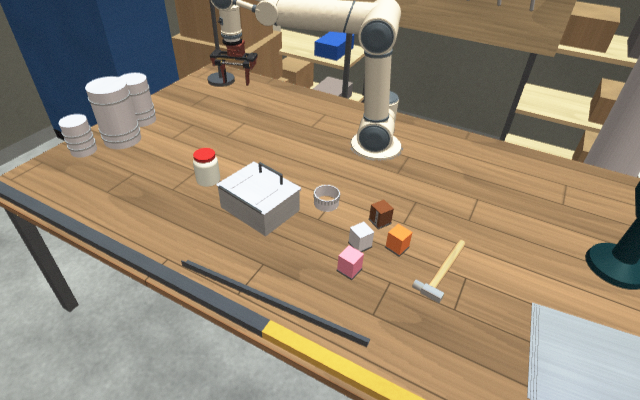

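View pics/top0.png

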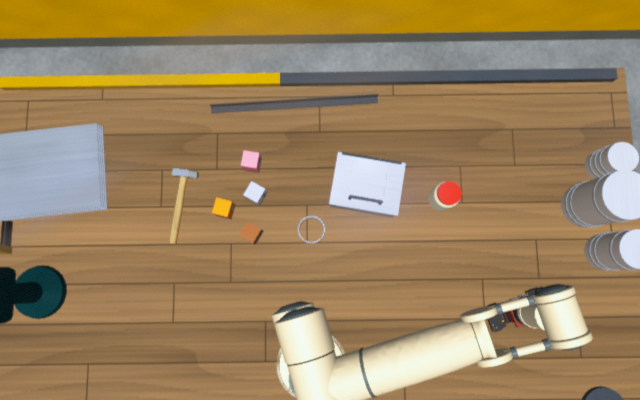

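The scene view shows the grey cup at (361,236), the bin at (260,195) with its dark handle at about (270,175), the collar at (327,198), the tub at (205,167) and the hammer at (440,270). In the top view the cup is at (255,192) with brown, orange and pink decoys around it, the bin is at (367,183) and its bar at (365,200).

```bash
cat > h.py <<'E'
import numpy as np,cv2
def cloud(g):
    K=g["camera_matrix"];d=np.array(g["depth"],float);v,u=np.indices(d.shape)
    P=np.stack([(u-K[0,2])/K[0,0]*d,-(v-K[1,2])/K[1,1]*d,-d,np.ones_like(d)],-1)
    return (P@np.linalg.inv(g["view"]).T)[...,:3]
E
python3 - <<'E'
from h import *
for n,boxes in (("top",dict(cup=(240,175,270,208),orange=(208,192,238,222),brown=(238,218,266,246),pink=(238,148,264,174),collar=(293,210,330,248),bin=(322,145,412,222),tub=(425,175,468,215),hammer=(165,160,202,248))),
 ("scene",dict(cup=(345,220,376,252),collar=(310,183,343,212),bin=(214,160,303,232),orange=(385,224,413,254),brown=(368,199,395,228),pink=(336,245,366,278)))):
    g=dict(np.load(f"pics/{n}0.npz"));P=cloud(g)
    for k,(a,b,c,d) in boxes.items():
        p=P[b:d,a:c].reshape(-1,3);f=g["frame"][b:d,a:c].reshape(-1,3)
        m=(p[:,2]>.015)&(p[:,2]<.3);p=p[m]
        zt=np.percentile(p[:,2],90); 
        t=p[abs(p[:,2]-(zt if k!="bin" else .103))<.006]
        r=cv2.minAreaRect((t[:,:2]*1000).astype(np.float32))
        print(n,k,len(p),"z90 %.3f zmax %.3f"%(zt,p[:,2].max()),"top rect mm",np.round(r[0],1),np.round(r[1],1),round(r[2],1))
        if k=="bin":
            b=p[p[:,2]>.125]; print("  bar n",len(b),b.mean(0),b.min(0),b.max(0)); c,s,vt=np.linalg.svd(b-b.mean(0)); print(vt[0],np.ptp((b-b.mean(0))@vt[0]))
            print(cv2.boxPoints(r).round())
E
```

```text
top cup 317 z90 0.074 zmax 0.081 top rect mm [573.  183.3] [54.1 53.8] 59.8
top orange 328 z90 0.075 zmax 0.081 top rect mm [522.2 291. ] [55.4 53.3] 74.5
top brown 306 z90 0.076 zmax 0.083 top rect mm [437.4 196.5] [54.6 53. ] 58.5
top pink 334 z90 0.075 zmax 0.082 top rect mm [684.7 198.4] [54.  54.6] 81.0
top collar 145 z90 0.054 zmax 0.063 top rect mm [446.8  -8. ] [90.6 91. ] 89.2
top bin 3826 z90 0.110 zmax 0.155 top rect mm [ 592.3 -194.4] [228.1 180.3] 79.4
  bar n 104 [ 0.53251878 -0.18335946  0.14547412] [ 0.51893166 -0.23578399  0.12997524] [ 0.54454245 -0.12960446  0.15450504]
[-0.1794698  -0.98369267 -0.01180305] 0.1082518753863738
[[ 483. -290.]
 [ 660. -323.]
 [ 702.  -99.]
 [ 525.  -66.]]
top tub 734 z90 0.125 zmax 0.134 top rect mm [ 553.4 -458. ] [75.2 72.7] 88.4
top hammer 653 z90 0.030 zmax 0.038 top rect mm [541.2 462.1] [ 86.6 257.9] 73.7
scene cup 561 z90 0.072 zmax 0.074 top rect mm [611.7 182.7] [ 69.1 146. ] 84.9
scene collar 404 z90 0.049 zmax 0.054 top rect mm [449.2  -4.6] [96.  88.3] 29.3
scene bin 3868 z90 0.106 zmax 0.150 top rect mm [ 594.7 -194. ] [233.9 183.6] 79.5
  bar n 96 [ 0.53817049 -0.17805941  0.14187203] [ 0.52105728 -0.23618959  0.1274338 ] [ 0.55412648 -0.12624988  0.15009604]
[ 0.18391085  0.98291965 -0.00676532] 0.11159675829841485
[[ 483. -292.]
 [ 664. -326.]
 [ 706.  -96.]
 [ 526.  -62.]]
scene orange 497 z90 0.071 zmax 0.076 top rect mm [526.3 293.3] [55.7 59.8] 74.7
scene brown 455 z90 0.071 zmax 0.076 top rect mm [473.8 208.8] [138.8  80.7] 21.9
scene pink 593 z90 0.071 zmax 0.074 top rect mm [688.5 201.1] [55.5 58.1] 78.1
```

The measurements agree with the given sizes: cup 54 mm square with its top near 0.07, bar at (0.535,-0.181,0.143), and a bin yaw near -10.5°. The decoys and collar crowd the cup, so side access there is blocked. I'll carry the cup to free bench on the left, grip it from the side, roll it 180° and set it down. First I'll check that this is feasible.

```bash
cat >> h.py <<'E'
from scipy.spatial.transform import Rotation as R
def quat(d,j):
    d=np.array(d,float);d/=np.linalg.norm(d);j=np.array(j,float);j-=d*(j@d);j/=np.linalg.norm(j)
    q=R.from_matrix(np.stack([np.cross(j,d),j,d],1)).as_quat();return np.r_[q[3],q[:3]]
def side(yaw,p,s):   # tool pitched p below horizontal, jaws horizontal
    d=np.array([np.cos(yaw)*np.cos(p),np.sin(yaw)*np.cos(p),-np.sin(p)]);return d,quat(d,[-s*np.sin(yaw),s*np.cos(yaw),0])
def down(a): return quat([0,0,-1],[np.cos(a),np.sin(a),0])
G=.011
E
python3 - <<'E'
from h import *; from bench import *
rad=np.radians
def ik(p,q):
    try: return inverse_kinematics(list(p),list(q))
    except Exception as e: return None
f=lambda r:None if r is None else np.round(r,2)
print("state",state()["time"])
for a in (59.8,-30.2,149.8,-120.2): print("top grip",a,f(ik([.573,.183,.05-G],down(rad(a)))),f(ik([.573,.183,.2],down(rad(a)))))
for b in (60,80):
  for r in (.55,.62,.7):
    for s in (1,-1):
        d,q=side(rad(b),rad(10),s); c=np.array([r*np.cos(rad(b)),r*np.sin(rad(b)),.04])
        print("side",b,r,s,f(ik(c+d*G,q)),f(ik(c+d*G+[0,0,.12],q)))
    print("down",b,r,[f(ik([c[0],c[1],.04],down(rad(b+k)))) for k in (90,-90)])
x=np.array([np.cos(rad(-10.5)),np.sin(rad(-10.5)),0])
for k in(0,180):
  for p in ([.5345,-.182,.132],[.640,-.203,.246-G]): print("bar",k,f(ik(p,down(rad(-10.5+k)))))
E
```

```text
state 0.1
top grip 59.8 [ 0.25  0.14  1.52 -0.    1.48 -0.79] [ 0.25  0.09  1.28 -0.    1.77 -0.79]
top grip -30.2 [ 0.25  0.14  1.52 -0.    1.48  0.78] [ 0.25  0.09  1.28 -0.    1.77  0.78]
top grip 149.8 [ 0.25  0.14  1.52 -0.    1.48 -2.36] [ 0.25  0.09  1.28 -0.    1.77 -2.36]
top grip -120.2 [ 0.25  0.14  1.52 -0.    1.48  2.35] [ 0.25  0.09  1.28 -0.    1.77  2.35]
side 60 0.55 1 None None
side 60 0.55 -1 None None
down 60 0.55 [array([ 0.99,  0.01,  1.66, -0.  ,  1.48, -1.63]), array([ 0.99,  0.01,  1.66, -0.  ,  1.48,  1.51])]
side 60 0.62 1 None None
side 60 0.62 -1 None None
down 60 0.62 [array([ 0.99,  0.19,  1.46, -0.  ,  1.49, -1.63]), array([ 0.99,  0.19,  1.46, -0.  ,  1.49,  1.52])]
side 60 0.7 1 [0.96 0.02 2.25 2.96 0.53 1.71] [ 0.96 -0.3   2.25  2.72  0.22  1.97]
side 60 0.7 -1 [ 0.96  0.02  2.25  2.96  0.53 -1.43] [ 0.96 -0.3   2.25  2.72  0.22 -1.17]
down 60 0.7 [array([ 1.  ,  0.4 ,  1.21, -0.  ,  1.53, -1.62]), array([ 1.  ,  0.4 ,  1.21, -0.  ,  1.53,  1.52])]
side 80 0.55 1 None None
side 80 0.55 -1 None None
down 80 0.55 [array([ 1.33,  0.01,  1.66, -0.  ,  1.48, -1.63]), array([ 1.33,  0.01,  1.66, -0.  ,  1.48,  1.51])]
side 80 0.62 1 None None
side 80 0.62 -1 None None
down 80 0.62 [array([ 1.34,  0.19,  1.46, -0.  ,  1.49, -1.63]), array([ 1.34,  0.19,  1.46, -0.  ,  1.49,  1.52])]
side 80 0.7 1 [1.31 0.02 2.25 2.96 0.53 1.71] [ 1.31 -0.3   2.25  2.72  0.22  1.97]
side 80 0.7 -1 [ 1.31  0.02  2.25  2.96  0.53 -1.43] [ 1.31 -0.3   2.25  2.72  0.22 -1.17]
down 80 0.7 [array([ 1.35,  0.4 ,  1.21, -0.  ,  1.53, -1.62]), array([ 1.35,  0.4 ,  1.21, -0.  ,  1.53,  1.52])]
bar 0 [-0.39 -0.    1.5  -0.    1.64 -0.21]
bar 0 [-0.36  0.29  1.   -0.    1.85 -0.17]
bar 180 None
bar 180 None
```

Run:
```python
from h import *; from bench import *
rad=np.radians; b=rad(80); r=.72; C=np.array([r*np.cos(b),r*np.sin(b),0])
f=lambda r:None if r is None else np.round(r,2)
for z in(.04,.08,.13,.16):
  for s in(1,-1):
    d,q=side(b,rad(10),s); print(z,s,f(inverse_kinematics(list(C+[0,0,z]+d*G),list(q))))
q=down(rad(59.8)); c=[.573,.183]
move_to([*c,.20],q); move_l([*c,.034],.12); close(); s=state(); print("gap",s["finger_gap"],s["ft_force"])
move_l([*c,.25],.15); print("gap",state()["finger_gap"])
for a in(80,-100): print(a,f(inverse_kinematics([C[0],C[1],.2],list(down(rad(a))))))
print(state()["time"])
```

```text
0.04 1 [1.31 0.07 2.2  2.97 0.52 1.7 ]
0.04 -1 [ 1.31  0.07  2.2   2.97  0.52 -1.44]
0.08 1 [ 1.31 -0.04  2.21  2.93  0.42  1.75]
0.08 -1 [ 1.31 -0.04  2.21  2.93  0.42 -1.4 ]
0.13 1 [ 1.31 -0.17  2.2   2.85  0.3   1.83]
0.13 -1 [ 1.31 -0.17  2.2   2.85  0.3  -1.31]
0.16 1 [ 1.31 -0.23  2.2   2.76  0.23  1.93]
0.16 -1 [ 1.31 -0.23  2.2   2.76  0.23 -1.22]
gap 0.05401196278910945 [-0.14016653  0.58883612 -0.32727957]
gap 0.05367199561485452
80 [ 1.35  0.43  0.89 -0.    1.82 -0.05]
-100 None
6.8
```

Run:
```python
from h import *; from bench import *
rad=np.radians; b=rad(80); r=.72; C=np.array([r*np.cos(b),r*np.sin(b),0])
q=down(b); move_to([C[0],C[1],.25],q); move_l([C[0],C[1],.035],.15); print(state()["ft_force"])
gripper_open(); move_l([C[0],C[1],.25],.2)
d,q=side(b,rad(10),1); z=.04
qs=np.array(inverse_kinematics(list(C+[0,0,.16]+d*G),list(q))); up=qs.copy(); up[1]-=.4
movej(list(up)); movej(list(qs))
g=get_image("top");P=cloud(g);m=(P[...,2]>.06)&(P[...,2]<.08)&(abs(P[...,0]-C[0])<.05)&(abs(P[...,1]-C[1])<.05)
print("cup top px",m.sum(),P[m].mean(0) if m.any() else "")
g=get_image("scene");cv2.imwrite("pics/s1.png",cv2.resize(g["frame"][100:380,300:640],None,fx=2,fy=2)); print(state()["ee_pos"],state()["time"],C)
```

```text
[-0.19802292  0.44657137 -1.0994847 ]
cup top px 248 [0.1241228  0.71035803 0.070757  ]
[0.12695837 0.7202761  0.16085864] 16.3083 [0.12502669 0.70906158 0.        ]
```

View pics/s1.png

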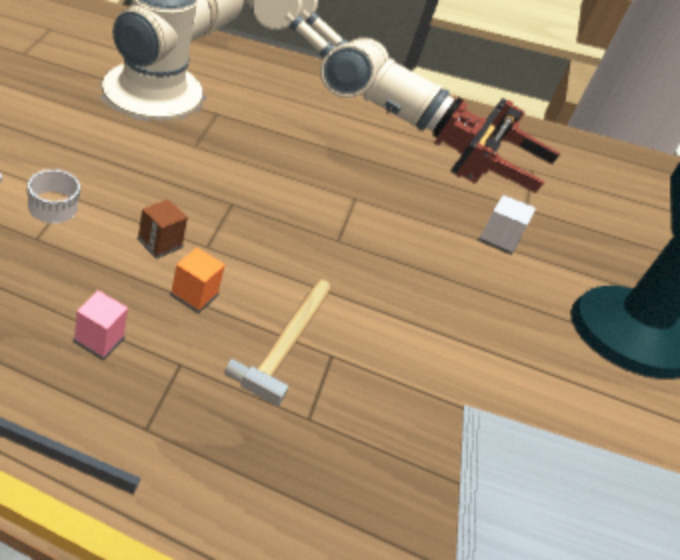

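Picture 3: the cup stands mouth down at crop (508,222), under the open, nearly horizontal gripper. I'm going ahead with the side grip and roll.

Run:
```python
from h import *; from bench import *
rad=np.radians; b=rad(80); r=.72; C=np.array([r*np.cos(b),r*np.sin(b),0]); p=rad(8)
d,q=side(b,p,1); at=lambda z:list(C+[0,0,z]+d*G)
move_l(at(.13),.1,list(q)); move_l(at(.038),.08); print("ft",state()["ft_force"])
close(); print("gap",state()["finger_gap"],state()["ft_force"]); move_l(at(.14),.1)
j=np.array(state()["joint_pos"]); j[5]-=np.pi; movej(list(j)); s=state(); print("gap",s["finger_gap"],s["ee_pos"],at(.14))
d,q2=side(b,p,-1); move_l(at(.06),.08,list(q2)); 
z=.06
while z>.036:
    z-=.002; move_l(at(z),.03); f=state()["ft_force"]; print(round(z,3),f.round(1))
    if z<.045 and f[2]>2.5: break
g=get_image("scene");cv2.imwrite("pics/s2.png",cv2.resize(g["frame"][130:260,480:640],None,fx=4,fy=4)); print(state()["time"])
```

```text
ft [-0.41432887  0.35309443 -0.22845633]
gap 0.05363892332730256 [-0.56956783 -1.20830146  0.41796227]
gap 0.053739207247940055 [0.12686574 0.71939158 0.13688683] [np.float64(0.12691822862111585), np.float64(0.7197890425570181), np.float64(0.1384690958894393)]
0.058 [-0.6  0.1 -1.5]
0.056 [ 0.7  0.2 -1.5]
0.054 [ 0.3  0.1 -1.3]
0.052 [-0.1  0.2 -1. ]
0.05 [-0.8 -0.1 -2.5]
0.048 [ 0.6  0.1 -1.9]
0.046 [-0.3  0.6 -1.5]
0.044 [ 0.2 -0.1 -1.4]
0.042 [ 0.1  0.7 -1.9]
0.04 [ 0.4 -0.4 -1.7]
0.038 [0.1 0.2 0.7]
0.036 [-1.  -4.3  5.2]
26.6833
```

View pics/s2.png

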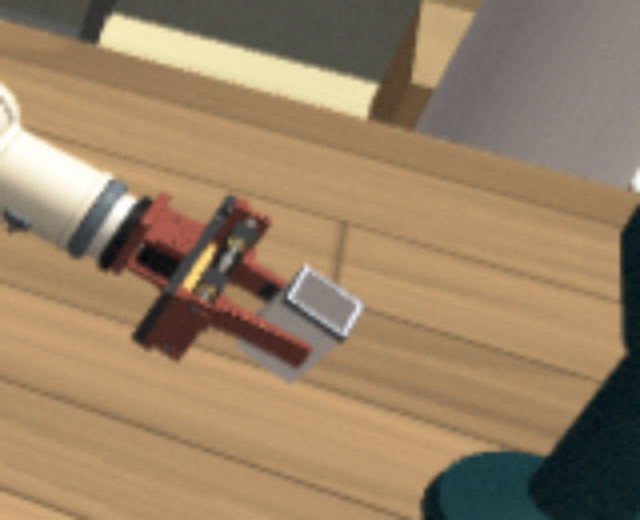

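Picture 4: the cup is now mouth up, open end at crop (325,303), and its far edge is on the bench as computed. I'm releasing it and backing off upward.

Run:
```python
from h import *; from bench import *
gripper_open(); p=np.array(state()["ee_pos"]); hold(.2)
move_l(list(p+[0,0,.10]),.12)
g=get_image("scene");cv2.imwrite("pics/s3.png",cv2.resize(g["frame"][130:260,480:640],None,fx=4,fy=4))
P=cloud(g);m=(P[...,2]>.055)&(P[...,2]<.085)&(np.hypot(P[...,0]-.125,P[...,1]-.709)<.06);print("rim z",np.percentile(P[m][:,2],[50,90,98]),P[m].mean(0),m.sum())
print(state()["time"])
```

```text
rim z [0.06468281 0.07042218 0.07172103] [0.12870368 0.70067538 0.06421247] 169
28.6167
```

View pics/s3.png

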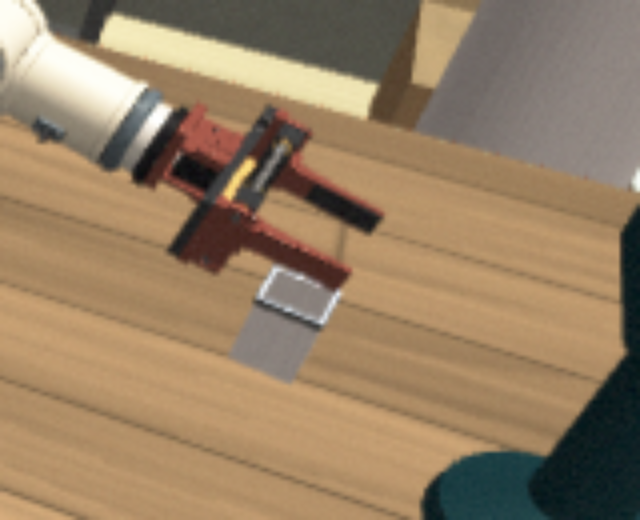

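Picture 5: the cup stands flat and mouth up at crop (285,325), clear of the fingers, with its rim at 0.07–0.072. Next is the lid.

Run:
```python
from h import *; from bench import *
yaw=np.radians(-10.5); q=list(down(yaw)); B=np.array([.5345,-.1825,.141])
j=np.array(state()["joint_pos"]); j[1]-=.4; movej(list(j))
qt=np.array(inverse_kinematics([B[0],B[1],.24],q)); m=qt.copy(); m[0]=j[0]; m[1]-=.2; movej(list(m)); 
m[0]=qt[0]; movej(list(m)); movej(list(qt))
g=get_image("top");P=cloud(g);k=(P[...,2]>.06)&(P[...,2]<.085)&(np.hypot(P[...,0]-.125,P[...,1]-.705)<.05);print("cup rim",P[k].mean(0),k.sum())
move_l([B[0],B[1],B[2]-G],.1); print(state()["ft_force"]); close(); hold(.2); s=state(); print("gap",s["finger_gap"],s["ft_force"],s["moment"],s["ee_pos"],s["time"])
g=get_image("scene");cv2.imwrite("pics/s4.png",cv2.resize(g["frame"][100:250,180:380],None,fx=3.5,fy=3.5))
```

```text
cup rim [0.12264052 0.70006435 0.06974665] 143
[ 0.30739871 -0.10317943  0.07770547]
gap 0.009105672620888797 [-7.13599928  1.51079555  2.58082175] [ 0.22895052  1.0145466  -0.04797925] [ 0.53296254 -0.18222851  0.12991812] 38.2083
```

View pics/s4.png

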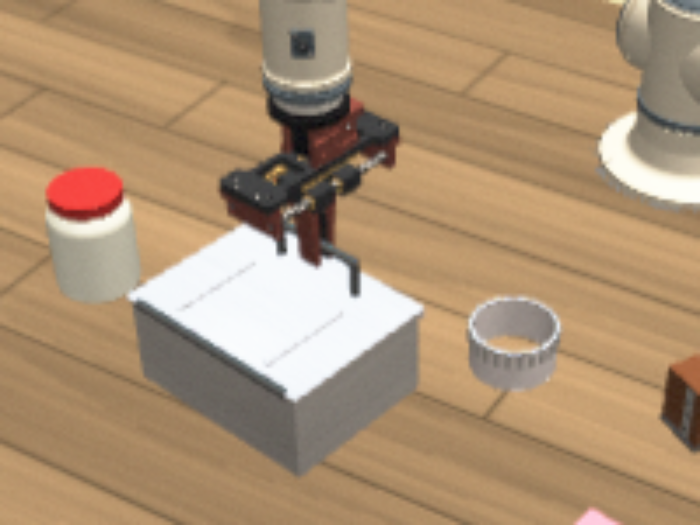

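Picture 6: the fingers hold the bar at crop (320,240), gap 9 mm, with a 7 N sideways pull. The bar is about 2 mm nearer the robot than measured, so I'll shift the arc by that much and raise the lid.

Run:
```python
from h import *; from bench import *
yaw=np.radians(-10.5); x=np.array([np.cos(yaw),np.sin(yaw),0]); q=list(down(yaw))
B=np.array([.5345,-.1825,.141])-.002*x; H=B+.145*x-[0,0,.041]; rr=np.hypot(.145,.041); a0=np.arctan2(.041,.145)
for t in range(0,61,5):
    a=a0+np.radians(t); p=H-rr*np.cos(a)*x+[0,0,rr*np.sin(a)-G]
    move_l(list(p),.06); s=state(); print(t,s["ft_force"].round(1),round(s["finger_gap"],4))
    if np.linalg.norm(s["ft_force"])>50: print("STOP");break
hold(.5); s=state(); e=s["ee_pos"]+np.array([0,0,G])-H; print("angle est",np.degrees(np.arctan2(e[2],-e@x)-a0),s["ft_force"],s["time"])
for n in("scene","top"):
    g=get_image(n);P=cloud(g)
    if n=="scene":cv2.imwrite("pics/s5.png",g["frame"])
    # lid panel points: in bin frame
    y=np.array([-x[1],x[0],0]);Q=(P-H);u=-(Q@x);w=Q[...,2];v=Q@y
    m=(w>.035)&(w<.14)&(abs(v)<.11)&(abs(v)>.065)&(u>-.05)&(u<.12)
    if m.sum()>30:
        A=np.c_[u[m],w[m]];A-=np.median(A,0);A=A[np.linalg.norm(A,axis=1)<.08];l=np.linalg.svd(A-A.mean(0))[2][0];print(n,"lid deg",np.degrees(np.arctan2(l[1],l[0]))%180,m.sum())
    k=(P[...,2]>.06)&(P[...,2]<.085)&(np.hypot(P[...,0]-.125,P[...,1]-.705)<.05);print("cup rim",P[k].mean(0),k.sum())
```

```text
0 [ 3.5 -0.1 -1.1] 0.009
5 [ 4.9 -1.6 -5. ] 0.0094
10 [ 3.5 -1.5 -6. ] 0.0091
15 [ 1.  -0.9 -5.6] 0.0098
20 [-3.1 -0.6 -2.1] 0.0092
25 [-6.6 -0.1  0.7] 0.009
30 [-7.   1.2  2.7] 0.0093
35 [-7.4  0.8  5. ] 0.0091
40 [-8.8  0.9  6.9] 0.0091
45 [-7.8  0.7  7.2] 0.009
50 [-4.8 -0.1  5.2] 0.009
55 [-4.9 -0.2  7. ] 0.0091
60 [-3.2 -1.4  4.1] 0.0089
angle est 60.28048637738048 [-4.36863682 -0.78319005  5.78721428] 43.4083
scene lid deg 59.816498539213924 711
cup rim [0.12833907 0.70159984 0.06698453] 121
top lid deg 59.8253486218865 222
cup rim [0.12299081 0.69991788 0.06891131] 142
```

View pics/s5.png

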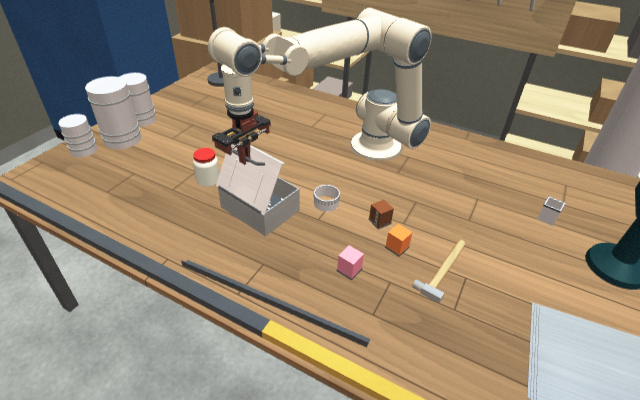

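Picture 7: the lid is open at (250,178) and held by the gripper. Both views put it at about 59.8°. The cup is mouth up at (551,209), and the collar, tub and hammer haven't moved. I'm handing in.

```bash
python3 -c "
from bench import *
hold(.3); s=state(); print(s['time'],abs(s['dq']).max(),s['ft_force']); job_done()"
```

```text
43.8083 0.0017024106569587347 [-3.88638994 -2.25290026  5.1531666 ]
the job is handed in; nothing more can be done
```

The cup now stands mouth up on the bench, let go, and the lid is held open at about 60° by its bar. I handed in at 43.8 s of the 72 s allowed; no verdict is reported.

- **Cup:** The decoys and the collar blocked side access, so I carried the cup to free bench on the left. There I gripped it from the side, rolled it 180°, set it down and released it. Its rim measured 0.067–0.072 m high in later pictures.
- **Lid:** I gripped the bar and followed the hinge arc. The lid measured 59.8° in both views, against 60.3° from the arm's position. The arm was still, with about 7 N on the wrist.
- **Bystanders:** The collar, hammer and tub look unmoved in the last picture; I did not measure them again.
- **Disagreements:** The bar was about 2 mm nearer the robot than I had measured, which gave a 7 N side pull on closing, so I shifted the arc by that much. The two cameras also differ by about 5 mm on the position of the cup rim, which does not matter here.

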